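# Tip the short skewer carton out of the rack and load the serving holder

### The arm

A 6-joint arm with a two-finger parallel gripper is mounted at the origin on the work surface. World frame = base frame: x ahead of the robot, y to its left, z up, the work surface at z = 0. Lengths are in m, angles in rad, forces in N, time in s.
With the tool pointing down it reaches from about 0.275 to 0.875 m from the base axis. Payload 12.5 kg.
Tool frame: the origin (TCP) lies at the very end of the fingers, on their centre line; the grasp point (between the pads) lies 19 mm behind it; x points along the fingers, y is the direction in which the jaws open and shut, and the axes are right-handed (so a half turn about x gives the same grasp; the last joint's range is limited). The gripper opens to 85 mm and grips with 20 to 120 N. Pads are 22 mm wide; open, the fingers measure 114 mm over their backs; the gripper's body (76 mm by 85 mm) begins 54 mm behind the grasp point. The pads swing forward as they close: fully open they stand 13 mm farther back than shut.
Start: joints at [1.138, 0.351, 1.652, -0, 1.139, -0.085], TCP at [0.187, 0.517, 0.231] pointing down, gripper open.
Joint ranges: [-2.75, 2.75], [-0.79, 2.1], [0.01, 2.65], [-1.57, 4.71], [0.07, 3.14], [-2.87, 2.87]. Speed limits (rad/s): [2.22, 2.22, 2.79, 3.14, 3.14, 3.14].

### API

Orientations are given as a 3x3 rotation matrix whose columns are the frame's x, y, z axes.
In Python, from bench import manip gives the robot as it stands. Calls block until the motion is done:
- manip.move_ptp(position, orientation): joint-space move of the TCP to a pose.
- manip.move_l(position, attitude=None, max_speed=0.15): straight line of the TCP; attitude=None keeps the orientation; max_speed is the mean speed in m/s.
- manip.move_j(angles): joint-space move.
- manip.set_gripper(opening, effort=None): opening from 0.0 (shut) to 1.0 (fully open); effort is the grip in N (None keeps the last); returns when the fingers have stopped.
- manip.dwell(seconds).
- manip.inverse_kinematics(position, orientation): joint angles nearest the present ones, or None.
- manip.grab_frame(name): name is "scene" or "side" or "wrist"; returns (picture, depth): 384x512x3 uint8, red, green, blue; 384x512 float32, m along the optical axis (not along the pixel's ray), 0 where there is no reading.
- manip.get_calibration(name): a dict with "camera_matrix" (3x3 intrinsics, pixels), "R" (3x3) and "t" (3): a world point X has camera coordinates R X + t. Camera axes: x right, y down, z forward; pixel columns grow to the right and rows downward; lengths in m; the calibration is good to about 2 mm. A picture is of the moment at which its call begins: read the wrist's pose just before it. get_calibration takes no time and is no camera call; for the wrist camera it gives the pose at the moment of the call.
A pose or a line that the arm cannot do raises manip.Unreachable and nothing moves.
- manip.sign_off(): hands the job in, once; it reports no verdict.
Trained networks look in the newest picture that a camera, given by its name, has taken for a name from the list of things; names that differ only in an ending like _2 or _b are one class to them, and where a whole thing is asked for, a point or a joint stands for the part that bears it (a point fixed in the world has none). Each returns a list of dicts, best first, with "confidence" (0 to 1); they miss things now and then, are a little off and sometimes report something else, mostly with a low value. They report only what shows in the picture. A call takes as long as a camera call.
- manip.look_for(camera, name): "at" ([x, y, z] in m, in world coordinates, good to about 4 mm: the middle of the surface that is visible of it).
Readings, each from a call of its own:
- manip.current_time(): time.
- manip.current_qpos(): joint angles.
- manip.current_joint_vel(): joint speeds.
- manip.current_joint_torque(): joint torques, N m.
- manip.current_ee_pos(): TCP position.
- manip.current_tcp_rot(): TCP orientation.
- manip.current_force(): force on the tool from outside, world axes, zero at the start.
- manip.current_ft_torque(): the same for the moment, N m.
- manip.current_grip_width(): opening from 0.0 (shut) to 1.0 (fully open).
Only numpy, scipy, OpenCV 4.12 (cv2) and the standard library are available. Lean on these libraries where they do the work, as an engineer would, in place of code of your own. Each camera call takes 0.05 s, during which the arm holds its last target.

### The job

Refill the skewer holder: tip the short carton out of the tightly packed rack by its top edge until it leans on the rack's front bar, then grip its projecting upper part by the broad sides, lift it out, stand it upright on the light serving board and let go. Take it again, this time by its two narrow faces, and lower it upright all the way down between the cheeks of the dark wooden holder, centred, before letting go. Leave the tall cartons standing in the rack, and the jar and bowl where they are.

Things in the scene. Friction and masses are not known exactly. Their poses are not given: they have to be found in the camera images.
- short_carton: Carton to move: plain cardboard, 62 (own x) x 46 (own y, between broad sides) x 150 mm tall (own z), 0.25 to 0.5 kg. Origin: centre of underside. The only low one of four (others 15 mm taller), in any of the rack's places. Spine: narrow face at own -x, with blank label. Tipped over 0.4 rad about its lower spine edge it overbalances, falls on by itself and leans on the bar at about 0.6 rad.
- carton_top_back (a point): Middle of the short carton's top back edge (own x = +31 mm, z = 150 mm): the edge to draw forward from behind.
- rack: Fixed wooden rack, open above. Origin on the counter under the middle of its row of four upright cartons; own -x is the open front, facing the robot. Places at own y = -73.5, -24.5, 24.5, 73.5 mm, 3 mm between cartons, backs at x = 31, spines at x = -31. Floor 12 mm thick. Behind only a low stop (x 34 to 44, top at z = 62), free space above and behind it. End cheeks y = +/-102 to 114, 122 high.
- rack_bar (a point): Middle of the axis of the rack's front rest bar, 12 mm diameter, along the rack's y, at rack x = -93 mm and 97 mm above the counter. A carton tipped forward rests leaning on it, its upper part in front of its neighbours.
- tall_carton_a: One of three tall cartons that stay in the rack: plain cardboard, 62 x 46 x 165 mm tall, 0.35 kg, loose, origin at the centre of its underside. To be left standing.
- tall_carton_b: One of three tall cartons that stay in the rack: plain cardboard, 62 x 46 x 165 mm tall, 0.35 kg, loose, origin at the centre of its underside. To be left standing.
- tall_carton_c: One of three tall cartons that stay in the rack: plain cardboard, 62 x 46 x 165 mm tall, 0.35 kg, loose, origin at the centre of its underside. To be left standing.
- serving_board: Fixed light wooden board lying on the counter, 140 (own x) x 110 (own y) x 12 mm thick. Origin: centre of its underside; its top is 12 mm higher.
- holder: Fixed dark wooden holder. Origin: centre of underside. Base 120 (own x) x 82 x 12 mm thick; two upright cheeks 75 mm long, 12 mm thick, inner faces at own y = +/-28 mm, tops 135 mm above the counter. The 56 mm channel runs along own x, open above and at both ends. The carton stands in it on the base, broad sides to the cheeks (own x along own x, either way round), its top 27 mm above the cheeks.
- jar: Bystander: closed glass jar, 72 mm diameter, 100 mm tall, loose. Origin: centre of its underside.
- bowl: Bystander: white bowl, 120 mm rim diameter, 50 mm tall, loose. Origin: centre of its underside.

How it is judged:
On the way, in this order (a step that is already met when the one before it is completed fails the run):
1. the short carton is tipped forward out of the row (lean of 0.45 to 0.85 rad), its foot still in the rack (angle between short_carton's own z axis and vertical between 0.45 and 0.85 rad and z of short_carton in the frame of rack below 0.045 m and x of short_carton in the frame of rack between -0.05 and 0.05 m and y of short_carton in the frame of rack between -0.1 and 0.1 m), for 0.2 s.
2. the short carton stands upright on the serving board, at rest and let go (angle between short_carton's own z axis and vertical below 0.06 rad and x of short_carton in the frame of serving_board between -0.065 and 0.065 m and y of short_carton in the frame of serving_board between -0.05 and 0.05 m and z of short_carton in the frame of serving_board between 0.009 and 0.016 m and contact force between the fingers and short_carton below 0.1 N and linear speed of short_carton below 0.02 m/s), for 0.3 s.
At the end, for the whole second after the job is handed in: Short carton stands on the holder's base between the cheeks (within 4 mm in height, 18 mm along, 10 mm across, tilt under 0.06, turn under 0.2 rad), released, at rest; the tall cartons stand in the rack (tilt under 0.15 rad, within 30 mm of the row line) (x of short_carton in the frame of holder between -0.018 and 0.018 m and y of short_carton in the frame of holder between -0.01 and 0.01 m and z of short_carton in the frame of holder between 0.009 and 0.016 m and angle between short_carton's own z axis and vertical below 0.06 rad and angle between the x axis of short_carton and the x axis of holder, either way round below 0.2 rad and contact force between the fingers and short_carton below 0.1 N and linear speed of short_carton below 0.02 m/s and angle between each of tall_carton_a, tall_carton_b, tall_carton_c's own z axis and vertical below 0.15 rad and z of tall_carton_a in the frame of rack between 0.006 and 0.02 m and x of tall_carton_a in the frame of rack between -0.03 and 0.03 m and z of tall_carton_b in the frame of rack between 0.006 and 0.02 m and x of tall_carton_b in the frame of rack between -0.03 and 0.03 m and z of tall_carton_c in the frame of rack between 0.006 and 0.02 m and x of tall_carton_c in the frame of rack between -0.03 and 0.03 m); the robot touches nothing.
It fails at once if the jar or bowl is moved by more than 40 mm (distance of any of jar, bowl from where it was at the start of the episode above 0.04 m).
It fails at once if a tall carton is lifted, knocked over or moved by more than 60 mm (distance of any of tall_carton_a, tall_carton_b, tall_carton_c from where it was at the start of the episode above 0.06 m or angle between any of tall_carton_a, tall_carton_b, tall_carton_c's own z axis and vertical above 0.5 rad).
It fails at once if the short carton falls over (angle between short_carton's own z axis and vertical above 1.2 rad).
It fails at once if the short carton is let go more than 20 mm above the holder's base (dropped in) (horizontal distance between short_carton and holder below 0.04 m and z of short_carton in the frame of holder above 0.032 m and contact force between the fingers and short_carton below 0.1 N).
It fails at once if the short carton is let go more than 20 mm above the serving board (dropped) (x of short_carton in the frame of serving_board between -0.065 and 0.065 m and y of short_carton in the frame of serving_board between -0.05 and 0.05 m and z of short_carton in the frame of serving_board above 0.032 m and contact force between the fingers and short_carton below 0.1 N).
It also fails if it takes over 72 s, if anything falls off the work surface, if the arm or the gripper's body presses on something with over 40 N, if the wrist force passes 120 N, or if a joint passes its speed limit or range.

## Working session

There is one attempt and no reset: what is moved stays moved. The work goes in short steps, each a Python script; the robot and the scene stay as the last script left them, time stands still between calls to the robot, and variables do not carry over. Pictures are saved under pics/ and viewed, and the job is handed in when it is done.

```bash
ls; mkdir -p pics; cat > h.py <<'E'
import numpy as np, cv2
from bench import manip as m
def save(name,fn):
    im,d=m.grab_frame(name); c=m.get_calibration(name)
    cv2.imwrite('pics/'+fn+'.png',im[:,:,::-1]); np.savez('pics/'+fn+'.npz',im=im,d=d,K=c['camera_matrix'],R=c['R'],t=c['t'])
    return im,d,c
def cloud(fn):
    z=np.load('pics/'+fn+'.npz'); d=z['d']; K=z['K']
    v,u=np.mgrid[0:d.shape[0],0:d.shape[1]]
    P=np.stack([(u-K[0,2])/K[0,0]*d,(v-K[1,2])/K[1,1]*d,d],-1)
    W=(P-z['t'])@z['R']; W[d<=0]=np.nan
    return W,z['im']
E
python3 - <<'E'
from h import *
print(m.current_time())
for n in ['scene','side','wrist']:
    save(n,n+'0')
    c=m.get_calibration(n); print(n,(-np.array(c['R']).T@np.array(c['t'])).round(3))
for n in ['scene','side']:
  for o in ['short_carton','carton_top_back','rack','rack_bar','tall_carton_a','serving_board','holder','jar','bowl']:
    print(n,o,[(np.round(r['at'],3).tolist(),round(r['confidence'],2)) for r in m.look_for(n,o)][:4])
print(m.current_time())
E
```

```text
pics
0.0
scene [1.409 0.076 0.815]
side [0.915 0.09  1.335]
wrist [0.112 0.544 0.372]
scene short_carton [([0.612, 0.255, 0.136], 0.77), ([0.598, 0.111, 0.147], 0.16)]
scene carton_top_back [([0.614, 0.256, 0.141], 0.93)]
scene rack [([0.619, 0.182, 0.046], 0.71)]
scene rack_bar [([0.615, 0.182, 0.046], 0.57)]
scene tall_carton_a [([0.598, 0.112, 0.146], 0.93), ([0.599, 0.158, 0.145], 0.92), ([0.606, 0.208, 0.146], 0.91)]
scene serving_board [([0.514, -0.077, 0.016], 0.89)]
scene holder [([0.513, -0.318, 0.031], 0.86)]
scene jar []
scene bowl [([0.321, 0.466, 0.032], 0.91)]
side short_carton [([0.598, 0.258, 0.163], 0.59)]
side carton_top_back []
side rack [([0.606, 0.181, 0.063], 0.58)]
side rack_bar [([0.604, 0.18, 0.063], 0.61)]
side tall_carton_a [([0.594, 0.205, 0.178], 0.93), ([0.581, 0.113, 0.179], 0.74), ([0.508, -0.327, 0.026], 0.5)]
side serving_board [([0.506, -0.074, 0.013], 0.62)]
side holder [([0.506, -0.325, 0.03], 0.7)]
side jar [([0.733, -0.105, 0.103], 0.64)]
side bowl [([0.336, 0.467, 0.019], 0.83)]
1.05
```

View pics/scene0.png

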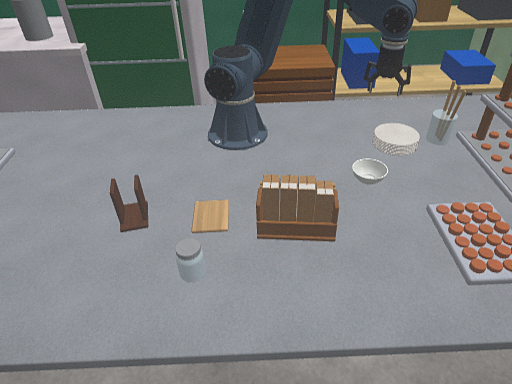

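View pics/side0.png

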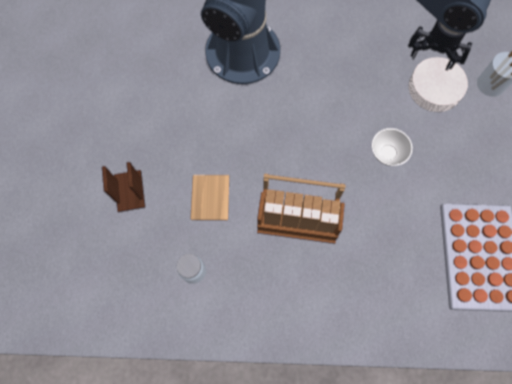

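View pics/wrist0.png

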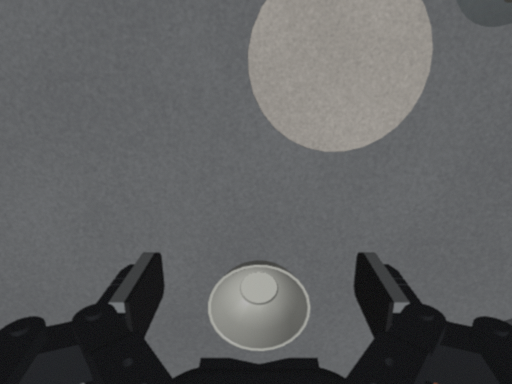

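The views show the short carton at the rack's +y end (scene px ~ (324,188)), with the board at (211,215), the holder at (130,205), the jar at (190,260) and the bowl at (370,171). I'll get the geometry from depth next.

```bash
python3 - <<'E'
from h import *
for f in ['side0','scene0']:
    W,im=cloud(f)
    x,y,z=W[...,0],W[...,1],W[...,2]
    def rect(mask,name):
        P=W[mask][:,:2].astype(np.float32)
        r=cv2.minAreaRect(P*1000); print(f,name,len(P),np.round(r[0],1),np.round(r[1],1),round(r[2],2), 'med z',np.median(W[mask][:,2]).round(4))
    reg=(abs(x-.6)<.12)&(abs(y-.19)<.16)
    rect(reg&(z>.171)&(z<.186),'talls')
    rect(reg&(z>.155)&(z<.169),'short')
    rect(reg&(z>.115)&(z<.13),'cheeks')
    rect((abs(x-.51)<.1)&(abs(y+.077)<.1)&(z>.007)&(z<.02),'board')
    h=(abs(x-.51)<.1)&(abs(y+.32)<.1)
    rect(h&(z>.007)&(z<.02),'hbase'); rect(h&(z>.128)&(z<.142),'htops')
    rect((abs(x-.73)<.1)&(abs(y+.105)<.1)&(z>.09)&(z<.11),'jar')
    rect((abs(x-.335)<.1)&(abs(y-.467)<.1)&(z>.04)&(z<.06),'bowl')
    rect((abs(x-.5)<.05)&(abs(y-.19)<.16)&(z>.08)&(z<.12),'bar')
E
```

```text
side0 talls 1250 [573.2 159.8] [143.7  63.8] 83.76 med z 0.1764
side0 short 511 [578.6 184.1] [192.   63.4] 84.71 med z 0.1615
side0 cheeks 365 [576.4 183.9] [227.8  79.8] 83.36 med z 0.1212
side0 board 1576 [508.6 -77. ] [199.5 154.9] 3.29 med z 0.0113
side0 hbase 647 [ 520.9 -325. ] [125.5 203.4] 73.23 med z 0.0114
side0 htops 244 [ 496.3 -317. ] [74.3 80.8] 11.47 med z 0.134
side0 jar 449 [ 727.3 -109.6] [61.7 60.1] 48.54 med z 0.0993
side0 bowl 271 [351.2 456.9] [118.3 116.4] 1.38 med z 0.0471
side0 bar 416 [513.8 191.7] [228.5  87.2] 85.21 med z 0.1007
scene0 talls 777 [572.9 160.6] [143.4  68.1] 83.59 med z 0.1775
scene0 short 496 [575.7 185.4] [191.5  66. ] 83.0 med z 0.1623
scene0 cheeks 459 [577.1 184.5] [227.5  80.7] 83.37 med z 0.1222
scene0 board 1076 [508.2 -75.1] [142.2 109.8] 1.87 med z 0.0123
scene0 hbase 536 [ 495.7 -315.7] [124.3  81. ] 11.16 med z 0.0123
scene0 htops 155 [ 494.6 -316. ] [75.8 80. ] 13.31 med z 0.1343
scene0 jar 412 [ 726.9 -108.2] [60.7 63.2] 69.33 med z 0.1
scene0 bowl 244 [348.3 457.5] [120.1 117. ] 14.47 med z 0.0472
scene0 bar 40 [519.2 190.4] [225.7  79.8] 83.94 med z 0.0996
```

```bash
cat >> h.py <<'E'
RY=np.deg2rad(-6.5); RO=np.array([.5763,.1845,0.])
def Rz(a): return np.array([[np.cos(a),-np.sin(a),0],[np.sin(a),np.cos(a),0],[0,0,1.]])
def rk(x,y,z): return RO+Rz(RY)@np.array([x,y,z])
def tool(yaw,tilt=0.,s=1):
    # jaw along yaw-frame y (sign s), fingers point down, tilted so they point forward (+x) by tilt
    x=np.array([np.sin(tilt),0,-np.cos(tilt)]); y=np.array([0,s,0.]); z=np.cross(x,y)
    return Rz(yaw)@np.stack([x,y,z],1)
E
python3 - <<'E'
from h import *
for f in ['side0','scene0']:
    W,im=cloud(f); L=(W-RO)@Rz(RY)
    for nm,y0,zz in [('short',73.5,.162),('t+',24.5,.177),('t0',-24.5,.177),('t-',-73.5,.177)]:
        k=(abs(L[...,1]-y0/1000)<.03)&(abs(L[...,0])<.05)&(abs(L[...,2]-zz)<.006)
        P=L[k]*1000
        print(f,nm,k.sum(),np.percentile(P[:,0],[1,50,99]).round(1),np.percentile(P[:,1],[1,50,99]).round(1),P[:,2].mean().round(1))
    k=(L[...,0]>-.12)&(L[...,0]<-.05)&(abs(L[...,1])<.14)&(L[...,2]>.02)
    P=L[k]*1000; print('bar',k.sum(),np.percentile(P,[2,50,98],axis=0).round(0).tolist())
    if f=='side0':
        for e in (-1,1):
            k2=k&(L[...,1]*e>.1); print(e,(L[k2]*1000).round(0)[:: max(1,k2.sum()//12)].tolist())
print(m.current_tcp_rot().round(2) if hasattr(m.current_tcp_rot(),'round') else m.current_tcp_rot())
for s in (1,-1):
    for n,p,R in [('hook',rk(.054,.0735,.30),tool(RY,0,s)),('hookd',rk(.054,.0735,.15),tool(RY,0,s)),('lean',rk(-.1,.0735,.14),tool(RY,.6,s)),('lift',rk(-.1,.0735,.33),tool(RY,.6,s)),('board',np.array([.508,-.076,.13]),tool(0,0,s)),('boardx',np.array([.508,-.076,.13]),tool(np.pi/2,0,s)),('hold',np.array([.495,-.316,.13]),tool(np.pi/2+.2,0,s))]:
        q=m.inverse_kinematics(p,R); print(s,n,None if q is None else np.round(q,2))
print(m.current_time())
E
```

```text
side0 short 421 [-29.5   1.7  31.7] [50.  72.5 95. ] 161.4
side0 t+ 451 [-30.    1.   30.9] [-5.1 22.  46.2] 176.3
side0 t0 487 [-30.7   0.6  30.3] [-54.  -24.1   4.9] 176.4
side0 t- 456 [-30.6   0.6  30.5] [-96.3 -71.6 -44.1] 176.3
bar 482 [[-100.0, -114.0, 26.0], [-91.0, 2.0, 99.0], [-82.0, 111.0, 106.0]]
-1 [[-98.0, -114.0, 100.0], [-95.0, -110.0, 102.0], [-92.0, -107.0, 105.0], [-90.0, -104.0, 102.0], [-87.0, -104.0, 101.0], [-88.0, -104.0, 91.0], [-84.0, -103.0, 93.0], [-84.0, -103.0, 87.0], [-83.0, -103.0, 80.0], [-81.0, -102.0, 76.0], [-83.0, -103.0, 63.0], [-82.0, -102.0, 56.0], [-82.0, -114.0, 32.0], [-82.0, -111.0, 25.0]]
1 [[-100.0, 102.0, 99.0], [-97.0, 105.0, 100.0], [-94.0, 105.0, 100.0], [-90.0, 105.0, 105.0], [-89.0, 106.0, 99.0], [-88.0, 107.0, 93.0], [-86.0, 107.0, 89.0], [-82.0, 105.0, 91.0], [-83.0, 106.0, 80.0], [-85.0, 108.0, 67.0], [-84.0, 109.0, 61.0], [-83.0, 108.0, 52.0], [-85.0, 110.0, 39.0], [-83.0, 111.0, 34.0]]
scene0 short 277 [-31.    5.1  31.8] [45.2 72.5 95.8] 162.2
scene0 t+ 283 [-32.3   3.3  31.4] [-4.2 23.1 47.3] 177.2
scene0 t0 297 [-31.7   2.6  30.6] [-54.  -25.    4.3] 177.1
scene0 t- 281 [-33.    3.4  30.2] [-95.4 -70.8 -43.9] 177.1
bar 37 [[-97.0, -113.0, 88.0], [-91.0, -51.0, 99.0], [-84.0, 112.0, 105.0]]
[[-0.    0.34  0.94]
 [ 0.    0.94 -0.34]
 [-1.   -0.   -0.  ]]
1 hook [ 0.31  0.56  1.17 -0.    1.42 -1.15]
1 hookd [ 0.31  0.68  1.33 -0.    1.13 -1.15]
1 lean [ 0.6   0.37  2.04 -1.01  0.45  0.01]
1 lift [ 0.6   0.09  1.85 -0.54  0.8  -0.56]
1 board [-0.24  0.42  1.84 -0.    0.88 -1.81]
1 boardx None
1 hold [-0.65  0.54  1.64 -0.    0.96  2.29]
-1 hook [ 0.31  0.56  1.17 -0.    1.42  1.99]
-1 hookd [ 0.31  0.68  1.33 -0.    1.13  1.99]
-1 lean None
-1 lift [ 0.6   0.09  1.85 -0.54  0.8   2.58]
-1 board [-0.24  0.42  1.84 -0.    0.88  1.33]
-1 boardx [-0.24  0.42  1.84 -0.    0.88 -0.24]
-1 hold [-0.65  0.54  1.64 -0.    0.96 -0.85]
1.05
```

```bash
python3 -c "
import cv2
a=cv2.imread('pics/side0.png')[150:270,80:380]; cv2.imwrite('pics/crop1.png',cv2.resize(a,(800,320),interpolation=cv2.INTER_CUBIC))"
```

```text
(no output)
```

View pics/crop1.png

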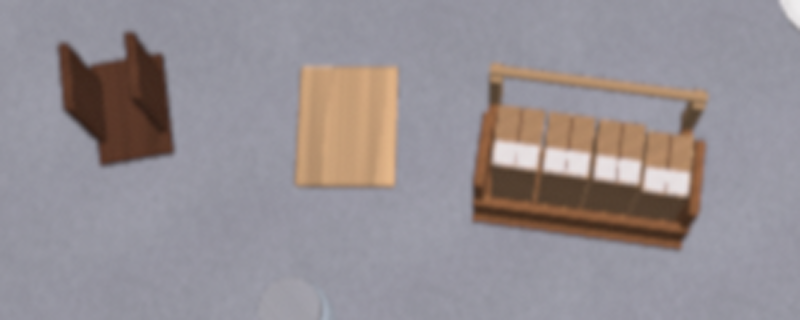

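```bash
python3 - <<'E'
from h import *
for t in (.3,.45,.6):
    p=rk(-.031-.042,.0728,.13)
    print(t,[None if q is None else np.round(q,2) for q in (m.inverse_kinematics(p,tool(RY,t,1)),m.inverse_kinematics(p+[0,0,.2],tool(RY,t,1)),m.inverse_kinematics(np.array([.508,-.076,.30]),tool(RY,t-.6,1)),m.inverse_kinematics(np.array([.508,-.076,.13]),tool(RY,t-.6,1)))])
m.set_gripper(0.0,60)
T=tool(RY,0,1)
m.move_ptp(rk(.062,.0728,.25),T); print(m.current_time())
m.move_l(rk(.062,.0728,.148),max_speed=.15)
print(m.current_time(),m.current_ee_pos(),m.current_force())
save('wrist','wrist1'); save('scene','scene1')
E
```

```text
0.3 [array([ 0.47,  0.44,  1.85, -0.28,  0.63, -0.77]), array([ 0.47,  0.2 ,  1.63, -0.19,  1.06, -0.91]), array([-0.22,  0.38,  1.47, -0.03,  1.59, -1.68]), array([-0.22,  0.56,  1.64, -0.03,  1.25, -1.66])]
0.45 [array([ 0.51,  0.42,  1.93, -0.57,  0.49, -0.48]), array([ 0.51,  0.16,  1.72, -0.33,  0.92, -0.79]), array([-0.23,  0.3 ,  1.56, -0.02,  1.43, -1.68]), array([-0.23,  0.49,  1.74, -0.02,  1.07, -1.68])]
0.6 [array([ 0.56,  0.42,  2.  , -1.02,  0.42, -0.01]), array([ 0.56,  0.13,  1.8 , -0.52,  0.79, -0.61]), array([-0.24,  0.22,  1.65, -0.  ,  1.27, -1.7 ]), array([-0.24,  0.42,  1.84, -0.  ,  0.88, -1.7 ])]
3.7333
4.5667 [0.64660618 0.25012707 0.14912907] [-0.11095716 -0.11549339  0.26263589]
```

View pics/wrist1.png

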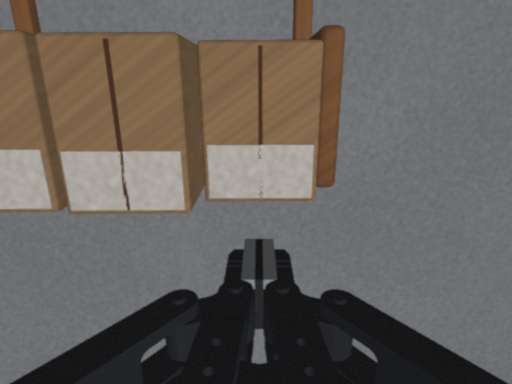

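View pics/scene1.png

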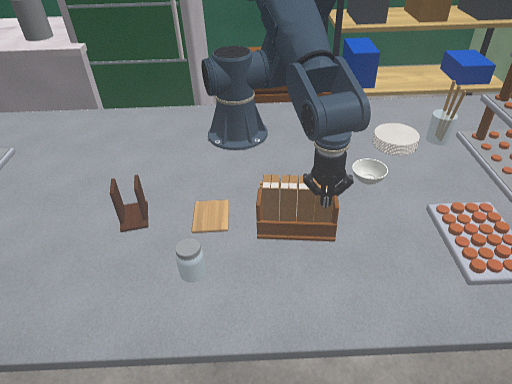

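The shut fingers (px 260,260) sit centred behind the short carton (columns 204 to 316, back edge at row 198). I'll pull forward now.

```bash
python3 - <<'E'
from h import *
for x in (.03,.0,-.016):
    m.move_l(rk(x,.0728,.149),max_speed=.06)
    print(m.current_time(),np.round(m.current_ee_pos(),4),np.round(m.current_force(),2))
save('wrist','wrist2'); save('side','side2')
E
```

```text
5.35 [0.6145 0.2534 0.1491] [0.53 0.13 0.34]
6.0 [0.5846 0.2569 0.1491] [-0.06 -0.56  0.41]
6.4167 [0.5684 0.2588 0.1491] [ 0.96  0.63 -1.07]
```

View pics/wrist2.png

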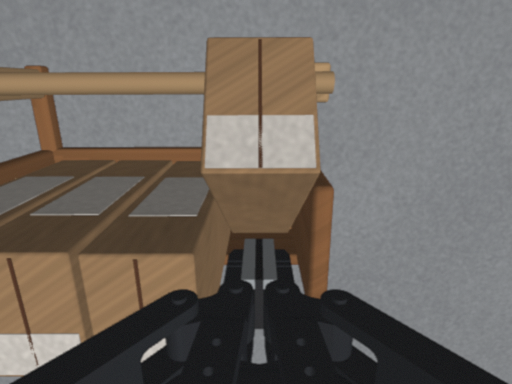

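The carton has tipped (top at px 205 to 315, rows 38 to 165, over the bar at row 83), and the tall ones are still standing. I'll measure the lean.

```bash
cat > lean.py <<'E'
from h import *
def lean(f):
    W,im=cloud(f); L=(W-RO)@Rz(RY)
    k=(abs(L[...,1]-.0735)<.018)&(L[...,0]>-.15)&(L[...,0]<-.03)&(L[...,2]>.115)&(L[...,2]<.2)
    P=L[k]; rng=np.random.default_rng(0)
    for i in range(2):
        best=None
        for _ in range(300):
            a=P[rng.choice(len(P),3,False)]; n=np.cross(a[1]-a[0],a[2]-a[0]); n/=np.linalg.norm(n)+1e-12
            inl=abs((P-a[0])@n)<.002
            if best is None or inl.sum()>best.sum(): best=inl
        Q=P[best]; c=Q.mean(0); n=np.linalg.svd(Q-c,full_matrices=False)[2][2]; n*=np.sign(n[2])
        print(f,'plane',len(Q),'n',n.round(3),'lean(top)',np.arctan2(-n[0],n[2]).round(3),'c',(c*1000).round(1),'min',(np.percentile(Q,1,axis=0)*1000).round(1),'max',(np.percentile(Q,99,axis=0)*1000).round(1))
        P=P[~best]
E
python3 - <<'E'
from lean import *
lean('wrist2'); lean('side2')
W,im=cloud('wrist2'); L=(W-RO)@Rz(RY)
for r in (45,60,100,130,160,175,190,210):
    print(r,(L[r,[200,206,210,230,260,290,306,310,316,320]]*1000).round(0).tolist())
E
```

```text
wrist2 plane 12417 n [-0.562 -0.002  0.827] lean(top) 0.596 c [-86.8  73.5 153.8] min [-113.8   55.8  135.3] max [-62.8  91.1 169.3]
wrist2 plane 2682 n [0.831 0.003 0.556] lean(top) -0.981 c [-49.1  73.5 147.8] min [-62.2  55.9 119.7] max [-30.2  91.2 167.4]Traceback (most recent call last):
  File "<stdin>", line 2, in <module>
  File "lean.py", line 9, in lean
    a=P[rng.choice(len(P),3,False)]; n=np.cross(a[1]-a[0],a[2]-a[0]); n/=np.linalg.norm(n)+1e-12
        ~~~~~~~~~~^^^^^^^^^^^^^^^^
  File "numpy/random/_generator.pyx", line 864, in numpy.random._generator.Generator.choice
ValueError: a must be a positive integer unless no samples are taken
```

```bash
python3 - <<'E'
from lean import *
W,im=cloud('wrist2'); L=(W-RO)@Rz(RY)
for r in (45,60,100,130,150,160):
    row=L[r]; k=row[:,2]>.125; k[:190]=False;k[335:]=False
    c=np.where(k)[0]; print(r,c[0],c[-1],(row[c[0]]*1000).round(1),(row[c[-1]]*1000).round(1),'mid',((row[c[0]]+row[c[-1]])[1]*500).round(1))
d=Rz(RY)@np.array([np.sin(.3),0,-np.cos(.3)])
g=rk(-.070,.0735,.116); T=tool(RY,.3,1)
m.move_l(rk(-.016,.0728,.26),max_speed=.25)
m.set_gripper(1.0,60)
m.move_ptp(g-.1*d,T); print(m.current_time(),m.current_ee_pos())
save('wrist','wrist3')
E
```

```text
45 206 313 [-111.1   49.9  135.5] [-111.1   95.8  135.5] mid 72.9
60 205 313 [-104.8   49.9  140.4] [-104.7   95.3  141.1] mid 72.6
100 204 316 [-89.1  50.5 152. ] [-89.   95.9 150.3] mid 73.2
130 202 317 [-78.   50.2 158.4] [-78.1  95.3 159.4] mid 72.8
150 201 318 [-70.9  50.2 163.1] [-71.   95.5 163.3] mid 72.8
160 201 319 [-67.6  50.5 165.9] [-67.7  95.5 166.4] mid 73.0
8.4167 [0.48533682 0.26915105 0.21200179]
```

View pics/wrist3.png

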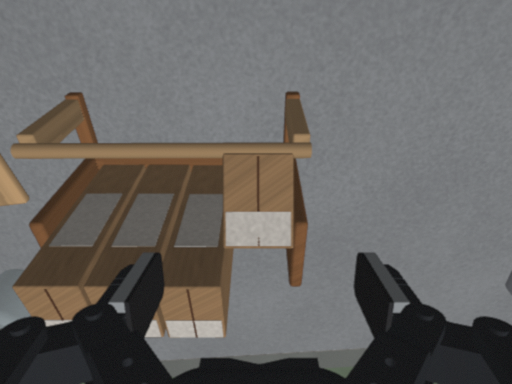

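Carton (columns 224 to 293) is centred between the pads (inner edges 162 and 356). I'll re-check the lean from depth before closing.

```bash
python3 - <<'E'
from lean import *
try: lean('wrist3')
except Exception as e: print(e)
E
```

```text
wrist3 plane 5317 n [-0.564 -0.004  0.826] lean(top) 0.599 c [-88.7  73.5 152.3] min [-113.4   55.8  134.9] max [-63.1  91.3 169. ]
wrist3 plane 24 n [-0.559  0.008  0.829] lean(top) 0.594 c [-79.4  66.8 155.9] min [-112.9   55.6  133.2] max [-61.1  78.6 168.2]
```

```bash
python3 - <<'E'
from lean import *
d=Rz(RY)@np.array([np.sin(.3),0,-np.cos(.3)])
g=rk(-.070,.0730,.116)
m.move_l(g,max_speed=.12); print(m.current_time(),np.round(m.current_ee_pos()-g,4),np.round(m.current_force(),2))
m.set_gripper(0.0,70); print(m.current_time(),'w',m.current_grip_width(),np.round(m.current_force(),2))
m.move_l(g+[0,0,.04],max_speed=.08); print(m.current_time(),'w',m.current_grip_width(),np.round(m.current_force(),2))
save('wrist','wrist4');save('scene','scene4')
E
```

```text
9.45 [0.0003 0.0002 0.0006] [0.48 0.58 0.16]
9.9 w 0.5308426885656509 [-3.13 -0.44  5.61]
10.55 w 0.5351135576713557 [ 0.34 -0.44 -4.46]
```

View pics/wrist4.png

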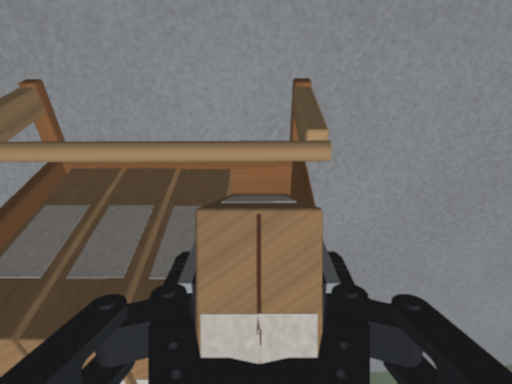

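View pics/scene4.png

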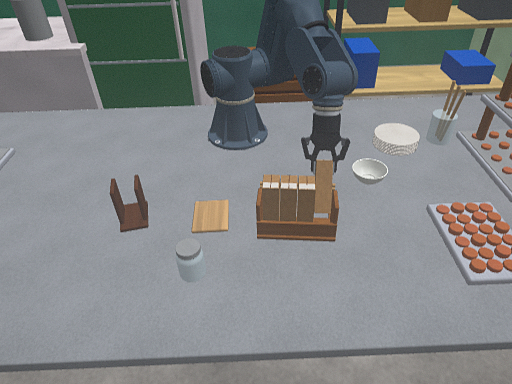

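The carton is held (4.5 N, about 46 mm wide), and the talls are still standing. I'll lift it clear and measure its attitude in the hand.

```bash
cat > inhand.py <<'E'
from h import *
def inhand(f,p,R,rows=(200,384),cols=(190,330)):
    # plane of the visible top face, in the tool frame
    W,im=cloud(f); P=((W-p)@R); 
    k=(P[...,0]>-.075)&(P[...,0]<.03)&(abs(P[...,1])<.019)&(abs(P[...,2])<.07)
    Q=P[k]; Q=Q[np.isfinite(Q).all(1)]; rng=np.random.default_rng(0)
    out=[]
    for i in range(2):
        best=None
        if len(Q)<200: break
        for _ in range(300):
            a=Q[rng.choice(len(Q),3,False)]; n=np.cross(a[1]-a[0],a[2]-a[0]); n/=np.linalg.norm(n)+1e-12
            inl=abs((Q-a[0])@n)<.002
            if best is None or inl.sum()>best.sum(): best=inl
        S=Q[best]; c=S.mean(0); n=np.linalg.svd(S-c,full_matrices=False)[2][2]; n*=-np.sign(n[0])
        print(f,len(S),'n_tool',n.round(3),'n_world',(R@n).round(3),'c',(c*1000).round(1),'rng',(np.percentile(S,1,axis=0)*1000).round(1),(np.percentile(S,99,axis=0)*1000).round(1))
        out.append((n,c,S)); Q=Q[~best]
    return out
E
python3 - <<'E'
from inhand import *
g=rk(-.070,.0730,.116)
m.move_l(g+[0,0,.20],max_speed=.2); print(m.current_time(),'w',m.current_grip_width(),np.round(m.current_force(),2))
p=np.array(m.current_ee_pos());R=np.array(m.current_tcp_rot()); save('wrist','wrist5')
inhand('wrist5',p,R); print(R.round(3).tolist())
print(Rz(RY).T@np.array(R))
E
```

```text
11.6 w 0.5312053137384944 [ 0.48  1.19 -5.45]
wrist5 16020 n_tool [-0.956 -0.003 -0.293] n_world [-0.558  0.062  0.828] c [-38.3  -0.  -11.9] rng [-46.5 -18.6 -37.3] [-30.   18.6  13.9]
wrist5 1246 n_tool [-0.993  0.012 -0.119] n_world [-0.401  0.059  0.914] c [-72.7   0.1 -12.4] rng [-74.6 -18.7 -18.6] [-70.   18.5  -9.9]
[[0.292, 0.113, 0.95], [-0.034, 0.994, -0.108], [-0.956, -0.001, 0.294]]
[[ 2.93553209e-01  4.76439010e-05  9.55942734e-01]
 [-1.16227952e-03  9.99999277e-01  3.07075943e-04]
 [-9.55942029e-01 -1.20121579e-03  2.93553052e-01]]
```

View pics/wrist5.png

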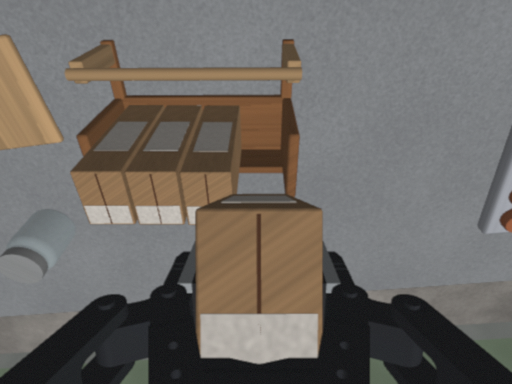

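```bash
python3 - <<'E'
from inhand import *
ct=np.array([.1027,0,.0361]); T=tool(.03,-.297,1); B=np.array([.508,-.076,0.])
g=rk(-.070,.0730,.116)
m.move_l(g+[0,0,.24],max_speed=.2)
h=B+[0,0,.23]-T@ct; print('hover',h.round(3))
m.move_l(h,T,max_speed=.22); print(m.current_time(),np.round(m.current_force(),2))
h=B+[0,0,.06]-T@ct
m.move_l(h,max_speed=.2); print(m.current_time(),np.round(m.current_force(),2),m.current_grip_width())
p=np.array(m.current_ee_pos());R=np.array(m.current_tcp_rot()); save('wrist','wrist6'); save('scene','scene6'); save('side','side6')
inhand('wrist6',p,R)
for f in ('scene6','side6'):
    W,im=cloud(f); k=(abs(W[...,0]-.508)<.06)&(abs(W[...,1]+.076)<.05)&(W[...,2]>.04)&(W[...,2]<.17)
    print(f,k.sum(),np.nanpercentile(W[k],[1,50,99],axis=0).round(4).tolist())
E
```

```text
hover [ 0.504 -0.076  0.339]
13.7 [ 0.15  0.1  -3.48]
14.7 [-0.35 -0.04 -3.33] 0.5297037259315243
wrist6 16004 n_tool [-0.956 -0.002 -0.295] n_world [-0.004 -0.002  1.   ] c [-38.4  -0.  -10.9] rng [-46.6 -18.6 -36.3] [-30.   18.6  14.9]
wrist6 1295 n_tool [-0.999 -0.017 -0.041] n_world [ 0.251 -0.009  0.968] c [-73.1   0.1 -11.7] rng [-74.9 -18.7 -17.7] [-70.7  18.7  -8.9]
scene6 518 [[0.4856, -0.097, 0.064], [0.5387, -0.0718, 0.1186], [0.5428, -0.0518, 0.1688]]
side6 76 [[0.5235, -0.0974, 0.0673], [0.5404, -0.0803, 0.0842], [0.5424, -0.0525, 0.1221]]
```

View pics/scene6.png

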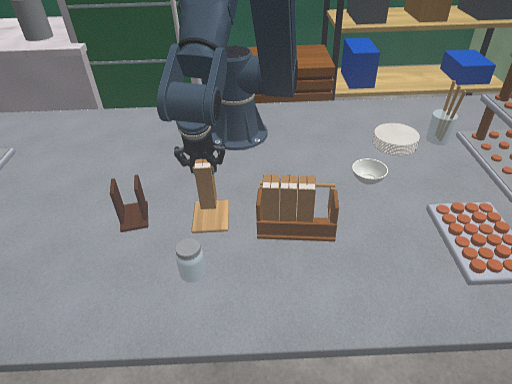

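The carton hangs upright over the board (normal within 0.004 rad). I'll lower it until contact.

```bash
python3 - <<'E'
from inhand import *
p0=np.array(m.current_ee_pos())
m.move_l(p0-[0,0,.042],max_speed=.1); 
f0=m.current_force()[2]; print(m.current_time(),f0)
p=np.array(m.current_ee_pos())
for i in range(1,13):
    m.move_l(p-[0,0,.001*i],max_speed=.03)
    f=m.current_force()[2]; print(i,round(f,2),end='; ')
    if f-f0>4: break
print(m.current_time(),m.current_ee_pos())
m.set_gripper(0.85); print(m.current_time(),m.current_grip_width(),np.round(m.current_force(),2))
d=np.array(m.current_tcp_rot())[:,0]
m.move_l(np.array(m.current_ee_pos())-.03*d,max_speed=.1)
m.move_l(np.array(m.current_ee_pos())-.12*d,max_speed=.25)
print(m.current_time()); 
save('scene','scene7'); save('wrist','wrist7'); save('side','side7')
print([(np.round(r['at'],3).tolist(),round(r['confidence'],2)) for r in m.look_for('scene','short_carton')])
E
```

```text
15.4083 -3.427115079125661
1 -3.7; 2 -4.01; 3 -2.89; 4 -3.96; 5 -3.2; 6 -3.38; 7 -2.74; 8 6.73; 17.4083 [ 0.50429878 -0.07628752  0.12089001]
17.7917 0.846957185018131 [ 0.79 -0.   -0.36]
18.875
[([0.54, -0.069, 0.113], 0.79), ([0.6, 0.158, 0.147], 0.72)]
```

View pics/wrist7.png

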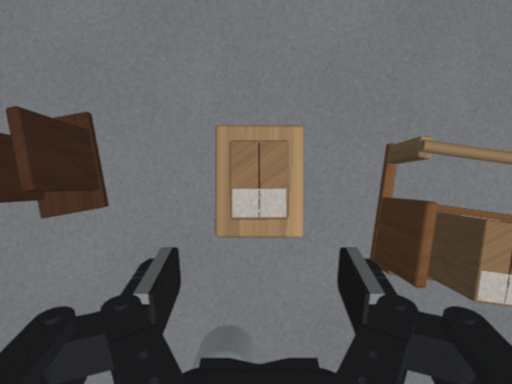

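View pics/scene7.png

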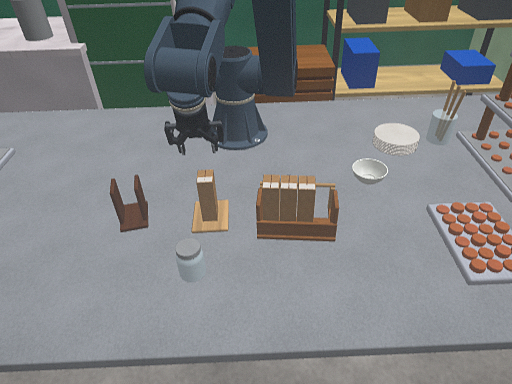

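The carton stands upright on the board (wrist px 230 to 288, rows 140 to 218), and the holder is at the left. I'll measure the carton top and the holder.

```bash
python3 - <<'E'
from h import *
for f in ('wrist7','side7','scene7'):
    W,im=cloud(f); 
    def rect(k,nm,lim=0.02):
        if k.sum()<20: return
        P=W[k][:,:2].astype(np.float32)*1000; r=cv2.minAreaRect(P); print(f,nm,len(P),np.round(r[0],1),np.round(r[1],1),round(r[2],1),'z',W[k][:,2].mean().round(4))
    k=(abs(W[...,0]-.51)<.06)&(abs(W[...,1]+.076)<.05)
    rect(k&(abs(W[...,2]-.162)<.008),'carton top')
    k=(abs(W[...,0]-.495)<.09)&(abs(W[...,1]+.316)<.08)
    rect(k&(abs(W[...,2]-.135)<.005),'htops'); rect(k&(abs(W[...,2]-.012)<.005),'hbase')
    k=(abs(W[...,0]-.51)<.12)&(abs(W[...,1]+.07)<.1)
    if f!='wrist7': rect((abs(W[...,0]-.73)<.06)&(abs(W[...,1]+.108)<.06)&(W[...,2]>.09)&(W[...,2]<.11),'jar')
# holder fit: cheek tops + cheek inner faces, scene0+side0
A=[]
for f in ('scene0','side0','wrist7'):
    W,_=cloud(f); k=(abs(W[...,0]-.495)<.08)&(abs(W[...,1]+.316)<.07)&(abs(W[...,2]-.1345)<.004)
    P=W[k]
    for yaw in (.17,.19,.2,.21,.22,.24):
        L=(P-[.495,-.316,0])@Rz(yaw)*1000
        o=[]
        for s in (1,-1):
            q=L[L[:,1]*s>15]
            if len(q)>15: o.append((np.percentile(q[:,1],[3,50,97]).round(1).tolist(),np.percentile(q[:,0],[3,97]).round(1).tolist()))
        print(f,yaw,o)
E
```

```text
wrist7 carton top 4552 [507.6 -76.3] [61.5 44.9] 1.7 z 0.1605
wrist7 htops 1238 [ 487.1 -283.7] [74.6 12.9] 11.9 z 0.1327
wrist7 hbase 2075 [ 493.8 -316.9] [120.   82.4] 12.0 z 0.0103
side7 htops 221 [ 496.9 -317. ] [73.6 80.1] 11.4 z 0.1339
side7 hbase 594 [ 495.1 -315.1] [131.  171.9] 86.8 z 0.0116
side7 jar 452 [ 727.1 -108.7] [61.4 60.4] 7.7 z 0.0994
scene7 carton top 243 [508.  -75.4] [65.7 46.4] 2.6 z 0.1618
scene7 htops 146 [ 495.7 -316.2] [75.  79.7] 12.6 z 0.1343
scene7 hbase 522 [ 495.6 -315.6] [124.6  80.6] 11.5 z 0.0123
scene7 jar 410 [ 727.  -108.5] [62.  61.7] 88.2 z 0.0994
scene0 0.17 [([27.0, 34.5, 39.9], [-34.9, 34.9]), ([-39.3, -33.2, -28.1], [-32.2, 38.0])]
scene0 0.19 [([27.3, 34.4, 39.6], [-34.2, 35.7]), ([-39.4, -33.4, -28.3], [-32.9, 37.2])]
scene0 0.2 [([27.5, 34.2, 39.4], [-33.9, 36.0]), ([-39.5, -33.5, -28.4], [-33.3, 36.9])]
scene0 0.21 [([27.6, 34.3, 39.4], [-33.5, 36.4]), ([-39.2, -33.5, -28.5], [-33.6, 36.5])]
scene0 0.22 [([27.7, 34.0, 39.3], [-33.2, 36.8]), ([-39.2, -33.6, -28.6], [-34.0, 36.1])]
scene0 0.24 [([27.5, 34.0, 39.7], [-32.5, 37.4]), ([-39.
[... 165 characters left out ...]
5.8]), ([-40.9, -35.4, -29.6], [-33.3, 35.7])]
side0 0.2 [([26.6, 32.5, 38.3], [-33.2, 36.1]), ([-40.9, -35.3, -29.7], [-33.6, 35.4])]
side0 0.21 [([26.8, 32.4, 38.1], [-32.8, 36.4]), ([-41.1, -35.5, -29.5], [-33.9, 35.0])]
side0 0.22 [([26.7, 32.7, 38.2], [-32.5, 36.7]), ([-41.1, -35.6, -29.3], [-34.2, 34.7])]
side0 0.24 [([26.2, 32.3, 38.2], [-31.8, 37.2]), ([-41.3, -35.5, -29.3], [-34.8, 33.9])]
wrist7 0.17 [([27.8, 34.2, 39.2], [-36.6, 32.4])]
wrist7 0.19 [([28.1, 34.1, 39.0], [-35.9, 33.0])]
wrist7 0.2 [([28.1, 34.2, 38.9], [-35.5, 33.3])]
wrist7 0.21 [([28.2, 34.2, 39.0], [-35.1, 33.7])]
wrist7 0.22 [([28.2, 34.2, 39.0], [-34.8, 34.0])]
wrist7 0.24 [([28.1, 34.2, 39.2], [-34.0, 34.7])]
```

```bash
python3 - <<'E'
from inhand import *
C=np.array([.5078,-.0763,0]); T=tool(.03+np.pi/2,0,-1)
m.move_ptp(C+[0,0,.26],T); m.set_gripper(1.0,60); print(m.current_time(),m.current_ee_pos())
save('wrist','wrist8')
W,im=cloud('wrist8'); k=(abs(W[...,0]-.51)<.05)&(abs(W[...,1]+.076)<.04)&(abs(W[...,2]-.162)<.006)
r=cv2.minAreaRect(W[k][:,:2].astype(np.float32)*1000); print(r,W[k][:,2].mean())
E
```

```text
20.7167 [ 0.50787082 -0.07627754  0.25992912]
((507.8997802734375, -75.68634033203125), (61.97021484375, 45.995174407958984), 1.6639920473098755) 0.16038497175558886
```

View pics/wrist8.png

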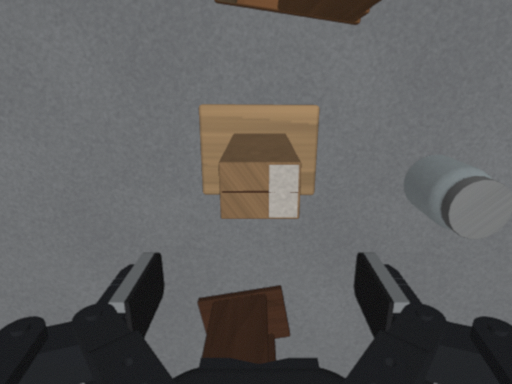

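The carton (columns 220 to 299) is centred between the pads for the narrow-face grip. I'll grip, lift and hover over the holder.

```bash
python3 - <<'E'
from inhand import *
C=np.array([.5079,-.0759,0]); H=np.array([.4952,-.3164,0]); HY=.207
m.move_l(C+[0,0,.113],max_speed=.15); print(m.current_time(),np.round(m.current_force(),2))
m.set_gripper(0.0,70); print(m.current_grip_width(),np.round(m.current_force(),2))
m.move_l(C+[0,0,.278],max_speed=.2); print(m.current_time(),m.current_grip_width(),np.round(m.current_force(),2))
T=tool(HY+np.pi/2,0,-1)
m.move_l(H+[0,0,.278],T,max_speed=.2); print(m.current_time(),m.current_grip_width(),np.round(m.current_force(),2))
p=np.array(m.current_ee_pos());R=np.array(m.current_tcp_rot()); save('wrist','wrist9'); save('scene','scene9'); save('side','side9')
inhand('wrist9',p,R)
E
```

```text
21.9 [-0.41  0.65 -0.45]
0.7199799881034156 [-0.17  0.21  6.05]
23.2167 0.7228947446080195 [ 0.06  0.21 -3.29]
24.575 0.7151874505723982 [ 0.09  0.17 -4.29]
wrist9 10862 n_tool [-1.    -0.013 -0.007] n_world [-0.014  0.004  1.   ] c [-46.6   0.   -5.6] rng [-48.  -18.6 -23.2] [-44.8  18.6  15.1]
wrist9 6482 n_tool [-0.001 -0.003 -1.   ] n_world [-0.209  0.978  0.001] c [-16.2   0.  -23. ] rng [-43.9 -18.6 -23.6] [ 28.3  18.6 -22.3]
```

View pics/wrist9.png

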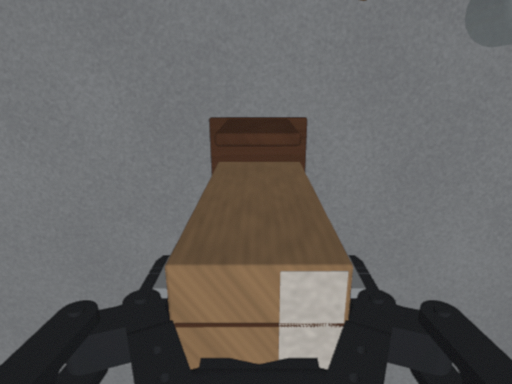

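View pics/scene9.png

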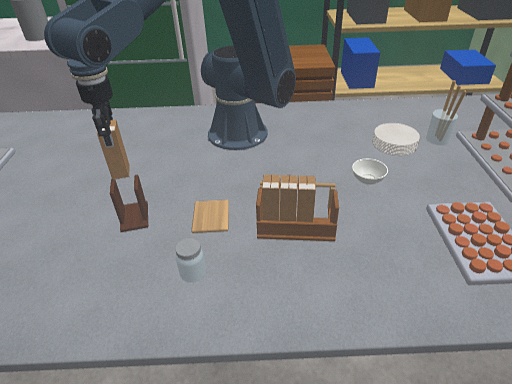

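The carton hangs upright and centred in the grip (broad face at tool z = -23 mm). I'll check the visible near cheek in the same wrist frame (px 215 to 300, rows 120 to 145).

```bash
python3 - <<'E'
from inhand import *
p=np.array(m.current_ee_pos());R=np.array(m.current_tcp_rot())
W,im=cloud('wrist9'); P=(W-p)@R
k=(abs(W[...,2]-.134)<.005)&(P[...,2]<-.026)&(P[...,2]>-.07)&(abs(P[...,1])<.06)
Q=P[k]*1000; print(k.sum(),np.percentile(Q,[1,5,50,95,99],axis=0).round(1).tolist()); print(cv2.minAreaRect(Q[:,1:].astype(np.float32)))
k=(abs(W[...,2]-.011)<.005)&(P[...,2]<-.026)&(P[...,2]>-.07)&(abs(P[...,1])<.08)
Q=P[k]*1000; print(k.sum(),np.percentile(Q,[1,5,50,95,99],axis=0).round(1).tolist())
for f in ('scene9','side9'):
    W,im=cloud(f); P=(W-p)@R
    k=(abs(W[...,2]-.134)<.005)&(abs(P[...,2])<.06)&(abs(P[...,1])<.06); Q=P[k]*1000
    for s in (-1,1):
        q=Q[Q[:,2]*s>15]; print(f,s,len(q),np.percentile(q[:,1:],[3,50,97],axis=0).round(1).tolist())
    k=(W[...,2]>.17)&(W[...,2]<.32)&(abs(P[...,2])<.045)&(abs(P[...,1])<.05)&(P[...,0]>.02); Q=P[k]*1000
    print('carton',k.sum(),np.percentile(Q[:,1:],[2,50,98],axis=0).round(1).tolist() if k.sum() else '')
E
```

```text
1182 [[143.3, -37.7, -38.7], [143.8, -34.7, -38.2], [145.1, -2.0, -33.2], [147.7, 31.4, -27.8], [148.7, 34.3, -26.6]]
((-1.6644058227539062, -32.66613006591797), (12.398626327514648, 74.3493881225586), 89.6101303100586)
460 [[266.1, -61.1, -39.8], [266.7, -58.8, -39.7], [268.1, 6.5, -36.3], [271.3, 54.8, -27.8], [272.0, 57.0, -26.7]]
scene9 -1 78 [[-35.3, -39.3], [2.9, -34.1], [34.8, -27.8]]
scene9 1 68 [[-28.6, 28.5], [9.1, 33.7], [36.2, 39.4]]
carton 540 [[-23.2, -23.9], [30.0, -5.7], [33.5, 21.0]]
side9 -1 110 [[-33.6, -38.2], [-0.0, -32.3], [34.0, -26.2]]
side9 1 40 [[13.4, 29.8], [24.7, 35.6], [36.6, 41.0]]
carton 408 [[-26.5, -23.2], [30.6, -18.1], [33.4, 21.9]]
```

```bash
python3 - <<'E'
from inhand import *
p=np.array(m.current_ee_pos());R=np.array(m.current_tcp_rot())
b=p+.0007*R[:,2]-.0008*R[:,1]
f0=np.array(m.current_force()); ok=True
for z in (.245,.225,.2,.175,.15,.13,.118):
    q=b.copy(); q[2]=z; m.move_l(q,max_speed=.08)
    f=np.array(m.current_force())-f0; print(z,f.round(2),round(m.current_grip_width(),3))
    if np.linalg.norm(f)>6: ok=False;print('STOP');break
if ok:
    for i in range(1,9):
        q[2]=.118-.001*i; m.move_l(q,max_speed=.03); f=np.array(m.current_force())-f0; print(i,f.round(2))
        if f[2]>4: break
print(m.current_time(),m.current_ee_pos())
p=np.array(m.current_ee_pos()); save('wrist','wrist10'); inhand('wrist10',p,R)
E
```

```text
0.245 [-0.32  1.   -0.71] 0.718
0.225 [ 0.1   0.34 -0.21] 0.715
0.2 [ 0.46  0.52 -0.46] 0.714
0.175 [ 0.37  0.01 -0.76] 0.718
0.15 [ 0.39 -0.06 -0.52] 0.715
0.13 [ 0.    0.35 -1.2 ] 0.717
0.118 [ 0.29  0.85 -0.11] 0.72
1 [-0.16 -0.15 -1.13]
2 [ 0.09  0.52 -1.34]
3 [-0.16  0.13 -1.19]
4 [ 0.71  0.23 -1.09]
5 [-2.83  2.18  9.58]
29.0167 [ 0.49483796 -0.3166117   0.11389077]
wrist10 10899 n_tool [-1.    -0.013 -0.008] n_world [-0.014  0.006  1.   ] c [-46.5   0.   -5.6] rng [-47.8 -18.6 -23.1] [-44.6  18.6  15.2]
wrist10 4482 n_tool [-0.002 -0.001 -1.   ] n_world [-0.208  0.978  0.002] c [-27.7   0.1 -22.9] rng [-43.7 -18.6 -23.6] [ -6.4  18.6 -22.2]
```

View pics/wrist10.png

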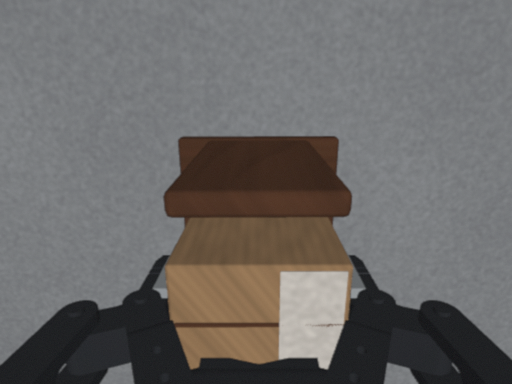

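Seated: contact came at the expected height (TCP 0.114) with no side forces on the way down. I'll release, retreat and check.

```bash
python3 - <<'E'
from inhand import *
m.set_gripper(1.0,40); print(m.current_grip_width(),np.round(m.current_force(),2))
p=np.array(m.current_ee_pos())
m.move_l(p+[0,0,.05],max_speed=.08); m.move_l(p+[0,0,.2],max_speed=.2)
m.move_l(p+[-.12,.0,.2],max_speed=.2)
print(m.current_time(),np.round(m.current_force(),2))
for n in ('wrist','scene','side'): save(n,n+'11')
for f in ('wrist11','scene11','side11'):
    W,im=cloud(f); L=(W-[.4952,-.3164,0])@Rz(.207)
    k=(abs(L[...,0])<.055)&(abs(L[...,1])<.05)&(abs(L[...,2]-.162)<.008)
    if k.sum()>20: print(f,k.sum(),cv2.minAreaRect(L[k][:,:2].astype(np.float32)*1000),L[k][:,2].mean().round(4))
    k=(abs(L[...,0])<.055)&(abs(L[...,1])<.05)&(abs(L[...,2]-.134)<.004)
    for s in (-1,1):
        q=L[k&(L[...,1]*s>.026)]*1000
        if len(q)>20: print(' cheek',s,np.percentile(q[:,:2],[3,50,97],axis=0).round(1).tolist())
    L=(W-RO)@Rz(RY); k=(abs(L[...,0])<.1)&(abs(L[...,1])<.12)&(abs(L[...,2]-.177)<.006)
    if k.sum()>20: print(' talls',cv2.minAreaRect(L[k][:,:2].astype(np.float32)*1000))
E
```

```text
0.9992336149159843 [0.81 0.91 0.23]
31.8583 [ 0.35 -0.44 -0.51]
wrist11 3204 ((-1.081878662109375, -0.1839427947998047), (62.05213928222656, 46.40717697143555), 0.11366628855466843) 0.1601
 cheek -1 [[-37.5, -39.4], [-12.3, -36.4], [31.9, -29.5]]
 cheek 1 [[-36.8, 28.5], [-3.0, 34.0], [32.3, 38.9]]
scene11 243 ((1.751251220703125, 0.5186424255371094), (45.97822952270508, 66.41569519042969), 89.64460754394531) 0.1616
 cheek -1 [[-31.0, -38.9], [11.7, -34.2], [38.1, -27.9]]
 cheek 1 [[-33.5, 28.3], [5.9, 34.5], [35.4, 39.8]]
 talls ((-1.1031951904296875, -24.189712524414062), (143.61123657226562, 67.25206756591797), 89.86437225341797)
side11 400 ((1.2856884002685547, -0.7755718231201172), (63.79345703125, 46.61343765258789), 0.49747011065483093) 0.1611
 cheek -1 [[-34.1, -40.5], [5.2, -35.7], [36.2, -30.3]]
 cheek 1 [[-34.5, 27.0], [0.9, 33.4], [35.1, 38.8]]
 talls ((0.11159896850585938, -24.889083862304688), (144.01792907714844, 63.19129180908203), 89.11080169677734)
```

View pics/scene11.png

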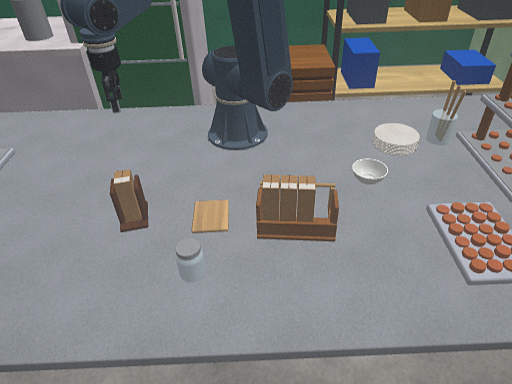

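View pics/wrist11.png

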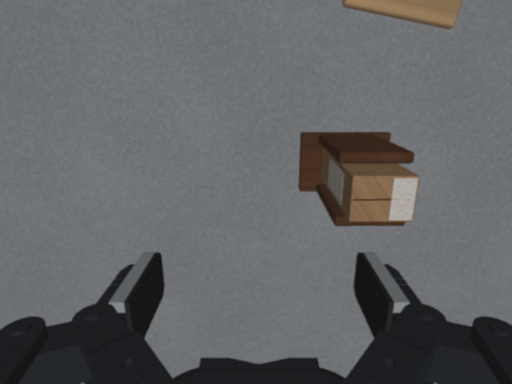

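The carton stands centred in the holder, within about 2 mm in all views. Its top is at 0.160 to 0.162 m, the talls are in place, and the gripper is clear.

```bash
python3 -c "
from bench import manip as m
m.sign_off()"
```

```text
the job is handed in; nothing more can be done
```

I finished the task and handed it in at about 32 s of the 72 s allowed. The sign-off gave no verdict, so what follows rests on my own measurements.

**What I did:**
1. I hooked the short carton (at the rack's +y end) from behind with shut fingers and tipped it. It leaned on the bar at 0.60 rad.
2. I gripped it by the broad sides, lifted it out, turned it upright (0.004 rad from vertical), and lowered it onto the board until contact before letting go.
3. I took it again by the narrow faces and lowered it into the holder. It reached the base at the expected height with no side forces on the way down, and I released it there.

**Last checks:**
- **Short carton:** all three cameras put it within about 2 mm of the holder's centre, turned by less than 0.01 rad. Its top is at 160 to 162 mm, which fits a carton seated on the base. The wrist depth showed its top face about 0.015 rad off level while it was still gripped.
- **Other items:** the tall cartons stand in their places. The jar had not moved when I measured it after the board step. In the last picture the jar and bowl both look unmoved.
- **Robot:** the gripper is open and well clear of everything.

No check failed. The only disagreement was 1 to 3 mm between cameras, in line with their calibration.

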